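# Open the squeeze-tab lid of a grinder

## Task

Take the lid off the grinder and stand it upright on the middle of the round cork mat. To unlock it squeeze the lid's two tabs together and, keeping them squeezed, turn the lid anticlockwise (seen from above) until you just feel it come up against its stop, then lift it off; force neither the tabs nor the lid, and leave the other things where they stand.

Things in the scene. Friction and masses are not known exactly. Their poses are not given: they have to be found in the camera images.
- grinder: Round aluminium kitchen grinder, fixed to the worktop, 136 mm across the foot, 122 mm across the rim, rim 110 mm above its origin (centre of the foot, on the worktop); z up. Beside the lid two pairs of posts (at its +y and -y) stand 13 mm above the rim; each pair traps the bolt of one tab.
- lid_grip (a point): Point on the axis of the grey lid, half-way up between its tabs: 38 mm above the underside of its disc (102 mm wide, 5 mm thick), 54 mm above the underside of its plug (66 mm wide; the foot it stands on). Tabs lie at +y and -y, z is up. A block 19 mm thick stands between them, top 51 mm above the disc's underside. Mass about 0.25 kg.
- tab_left (a joint): Tab at the lid's +y: upright plate 32 mm wide (along x), 46 mm high, from 8 to 54 mm above the disc's underside. 0 m = sprung out (outer faces of the tabs 42 mm apart), 0.005 = fully in (32 mm apart). Spring 3 N at first, 8 N fully in; past 3.5 mm its bolt, a bar 10 mm wide and 11 mm above the disc's underside, is clear of the posts.
- tab_right (a joint): The same tab at the lid's -y. With both tabs in, the lid turns anticlockwise (drag about 0.1 N m) until its lugs meet a hidden stop 0.5 to 1.25 rad from the start, to be felt: it differs each time. 0.5 N m is a clear stop, 1 N m strains it. Within 0.12 rad before the stop the lid lifts freely; earlier, ledges hold it. A seal pushes it up with 4 N.
- mat_top (a point): Centre of the top of a round cork mat, fixed, 130 mm across and 8 mm thick, on the worktop.
- spice: Spice jar with a dark cap, 41 mm wide, 105 mm high; origin at the centre of its foot. To be left alone.
- salt: Salt shaker, 44 mm wide, 90 mm high; origin at the centre of its foot. To be left alone.
- small_glass: Small drinking glass, 48 mm wide, 61 mm high; origin at the centre of its foot. To be left alone.
Not all that is in view belongs to the job. What is shaped like the part that bears lid_grip but yellow is not meant. Of the things shaped like the part that bears mat_top, the cork one is meant.

How it is judged:
By the outcome, as a careful person would: the job done as asked, in the order asked, and still so for the second after the job is handed in, with the robot touching nothing.
It also fails if it takes over 58 s, if anything falls off the work surface, if the arm or the gripper's body presses on something with over 40 N, if the wrist force passes 120 N, or if a joint passes its speed limit or range.

## Robot

A 6-joint arm with a two-finger parallel gripper is mounted at the origin on a cart in front of the work surface, level with it; the furniture and walls round the work are solid. World frame = base frame: x ahead of the robot, y to its left, z up, the work surface at z = 0. Lengths are in m, angles in rad, forces in N, time in s.
With the tool pointing down it reaches from about 0.3 to 0.775 m from the base axis. Payload 14.6 kg.
Tool frame: the origin (TCP) lies at the very end of the fingers, on their centre line; the grasp point (between the pads) lies 19 mm behind it; z points along the fingers, y is the line along which they close (so a half turn about z gives the same grasp; the last joint's range is limited). The gripper opens to 94 mm and grips with 3 to 60 N. Pads are 16 mm wide; open, the fingers measure 119 mm over their backs; the gripper's body (75 mm by 177 mm) begins 78 mm behind the grasp point.
Start: joints at [-1.207, 0.3, 1.521, -0, 1.321, -0.067], TCP at [0.23, -0.5, 0.205] pointing down, gripper open.
Joint ranges: [-3.03, 3.03], [-0.79, 2.21], [0.23, 2.52], [-1.04, 4.18], [0, 3.07], [-2.55, 2.55]. Speed limits (rad/s): [2.22, 2.22, 2.57, 3.14, 3.14, 3.14].

## Interface

Orientations are given as [roll, pitch, yaw] about the fixed x, y, z axes, in that order (R = Rz(yaw) Ry(pitch) Rx(roll)).
In Python, from station import * gives the robot as it stands.
- The arm moves only by the tool jog_arm, never from a script. Its argument "rows" is a list of rows, each a list of 3 entries, a list of its own where there are three numbers: the shift along the tool's x, y, z in m, then the turn about the tool's z in degrees, then the finger opening in m, from 0 to 0.094. A call has 1 to 12 rows; each row shifts and turns the commanded pose from where the row before left it, along the tool's axes as they then stand; what a row does not reach is not made up. A row lasts 1/12 s, in which the tool goes at most 41.7 mm and 7.16 degrees, less where a joint would pass 70% of its speed; a pose out of reach is approached as far as the arm can. A call is refused whole if a number of a shift passes 0.0417 or a number of a turn 7.16, either way. A call with a gripper value outside its range is refused whole. The fingers move at their own pace and stop on an object; "squeeze" is the grip in N (left out, the last holds). Time passes only in rows, so rows that do not move let the fingers close. It gives the time, the measured TCP pose, the force, the opening and the grip force at its end, in the units of the state.
- get_obs(): the state, without advancing time (a new reading comes with each control period).
- camera(name): name is "scene" or "side" or "wrist"; returns a dict with "image" (420x560x3 uint8, red, green, blue), "range_z" (420x560 float32, m along the optical axis (not along the pixel's ray), 0 where there is no reading), "K" (3x3 intrinsics, pixels), "k1" (the pictures are not rectified: a ray, as slopes to the right and down, at radius r is drawn at 1 + k1 r^2 times it, then the intrinsics apply), "world_from_camera" (4x4, takes a point from camera to world coordinates); the wrist camera has in their place "T_tool_cam" (4x4, takes a point from camera to tool coordinates, whose origin is the TCP and whose axes are the flange's). Camera axes: x right, y up, looking along -z (the intrinsics and any distortion apply to the point x, -y, -z); pixel columns grow to the right and rows downward; lengths in m; the calibration is good to about 2 mm. A picture is of the moment at which its call begins: read the wrist's pose just before it.
- hand_in(): hands the job in; it is judged then, once.
Trained networks look in a picture, given as the dict that the camera call returned (one of the last four; its "shot" number tells which), for a name from the list of things; names that differ only in an ending like _2 or _b are one class to them, and where a whole thing is asked for, a point or a joint stands for the part that bears it (a point fixed in the world has none). Each returns a list of dicts, best first, with "p" (0 to 1); they miss things now and then, are a little off and sometimes report something else, mostly with a low value. They report only what shows in the picture. A call takes as long as a camera call. They do not tell look-alikes from the thing itself.
- search_frame(label, picture): "at" ([column, row] as shares, 0 to 1, of the picture: columns of its width, rows of its height, amid what is visible of it).
- spot_point(label, picture): "at" ([column, row] as shares, 0 to 1, of the picture: columns of its width, rows of its height: a listed point, or the origin of a listed thing).
The state is a dict: "time_s": time; "qpos": joint angles; "joint_vel": joint speeds; "tau": joint torques, N m; "ee_pos": TCP position; "eef_rot": TCP orientation; "force": force on the tool from outside, world axes, zero at the start; "moment": the same for the moment, N m; "grip_width": finger opening in m; "grip_force": force on a finger pad.
Only numpy, scipy, OpenCV 4.12 (cv2) and the standard library are available. Lean on these libraries where they do the work, as an engineer would, in place of code of your own. Each camera call takes 0.05 s, during which the arm holds its last target. There are 200 camera calls.

## Working session

There is one attempt and no reset: what is moved stays moved. The work goes in short steps, Python scripts to look and compute and a tool call to move; the robot and the scene stay as the last step left them, time stands still between calls to the robot, and variables do not carry over. Pictures are saved under pics/ and viewed, at most 10 in all, crops included, and the job is handed in when it is done.

Besides the shell and the picture viewer there is one more tool, called after "Request:" as a command line: name --argument value ..., lists and objects as JSON in quotes. jog_arm: Moves the arm, as the interface text tells. Its arguments: {"type":"object","properties":{"rows":{"type":"array","items":{"type":"array"}},"squeeze":{"type":"number"}},"required":["rows"]}

```bash
mkdir -p pics; cat > h.py <<'E'
from station import *
import numpy as np, cv2
from scipy.spatial.transform import Rotation as R
def ray(c,u,v):
    K=np.array(c["K"]);x=(u-K[0,2])/K[0,0];y=(v-K[1,2])/K[1,1];k=c["k1"];a,b=x,y
    for _ in range(20):
        s=1+k*(a*a+b*b);a,b=x/s,y/s
    return np.array([a,-b,-1.0])
def T(c,o=None):
    if "world_from_camera" in c: return np.array(c["world_from_camera"])
    M=np.eye(4);M[:3,:3]=R.from_euler("xyz",o["eef_rot"]).as_matrix();M[:3,3]=o["ee_pos"]
    return M@np.array(c["T_tool_cam"])
def at_z(c,u,v,z,o=None):
    M=T(c,o);d=M[:3,:3]@ray(c,u,v);p=M[:3,3];return p+d*(z-p[2])/d[2]
def at_d(c,u,v,o=None):
    M=T(c,o);d=c["range_z"][int(round(v)),int(round(u))];return M[:3,:3]@(ray(c,u,v)*d)+M[:3,3]
def cloud(c,o=None):
    K=np.array(c["K"],float);v,u=np.mgrid[0:420,0:560]
    p=cv2.undistortPoints(np.stack([u,v],-1).reshape(-1,1,2).astype(float),K,np.array([c["k1"],0,0,0.])).reshape(420,560,2)
    d=c["range_z"];P=np.stack([p[...,0]*d,-p[...,1]*d,-d],-1);M=T(c,o)
    W=P@M[:3,:3].T+M[:3,3];W[d==0]=np.nan;return W
def save(c,n): cv2.imwrite("pics/"+n,c["image"][...,::-1])
E
python3 - <<'E'
from h import *
print(get_obs())
im=[]
for n in("scene","side"):
    c=camera(n);im.append(c["image"]);print(n,T(c)[:3,3].round(2),c["k1"])
    for l in("grinder","lid_grip","mat_top","spice","salt","small_glass"):
        for r in spot_point(l,c)[:4]:
            u,v=r["at"][0]*560,r["at"][1]*420
            if r["p"]>.2:
                z={"lid_grip":.14,"mat_top":.008}.get(l,0)
                print(l,round(r["p"],2),int(u),int(v),at_z(c,u,v,z).round(3), at_d(c,u,v).round(3))
    save(c,n+"0.png")
E
```

```text
{'time_s': 0.0, 'qpos': array([-1.20663155e+00,  3.00467122e-01,  1.52158415e+00, -5.76529383e-06,
        1.32072813e+00, -6.65891622e-02]), 'joint_vel': array([ 1.57574959e-03, -7.98548475e-04, -5.66878317e-05,  9.92272861e-04,
        1.73081632e-04,  4.82748081e-04]), 'tau': array([-6.27059180e-04, -5.31805551e+01, -3.52735162e+01,  7.08354707e-02,
        2.44275777e-02, -1.38765149e-04]), 'ee_pos': array([ 0.22956004, -0.49950271,  0.20488722]), 'eef_rot': array([-3.14040817e+00, -7.33941783e-05,  4.30755327e-01]), 'force': array([-0.4118514 ,  0.42430155, -0.0809647 ]), 'moment': array([-0.0290362 ,  0.00802019,  0.01847419]), 'grip_force': 0.0, 'grip_width': 0.09398450363172169}
scene [-0.17  1.07  0.57] -0.1538519704874059
grinder 0.77 266 238 [0.482 0.295 0.   ] [0.428 0.359 0.047]
grinder 0.21 237 207 [0.658 0.213 0.   ] [0.512 0.363 0.1  ]
lid_grip 0.74 310 257 [0.221 0.487 0.14 ] [0.287 0.389 0.067]
lid_grip 0.69 263 182 [0.501 0.283 0.14 ] [0.465 0.325 0.163]
mat_top 0.75 232 285 [0.4   0.502 0.008] [0.399 0.503 0.009]
mat_top 0.72 322 203 [0.479 0.054 0.008] [0.479 0.054 0.008]
spice 0.54 245 199 [0.679 0.155 0.   ] [0.503 0.344 0.118]
salt 0.79 237 206 [0.664 0.206 0.   ] [0.514 0.361 0.103]
salt 0.55 264 184 [0.711 0.034 0.   ] [0.457 0.332 0.164]
small_glass 0.74 329 238 [0.363 0.195 0.   ] [0.357 0.206 0.007]
side [0.06 1.09 0.77] -0.03145971000237237
grinder 0.71 272 260 [0.474 0.319 0.   ] [0.445 0.372 0.053]
lid_grip 0.81 270 205 [0.487 0.3   0.14 ] [0.474 0.324 0.16 ]
lid_grip 0.63 336 283 [0.267 0.46  0.14 ] [0.291 0.386 0.066]
mat_top 0.56 256 326 [0.403 0.517 0.008] [0.404 0.516 0.007]
salt 0.88 226 213 [0.667 0.214 0.   ] [0.649 0.24  0.023]
salt 0.62 272 207 [0.574 0.132 0.   ] [0.463 0.339 0.167]
small_glass 0.97 334 244 [0.367 0.196 0.   ] [0.362 0.212 0.013]
```

View pics/scene0.png

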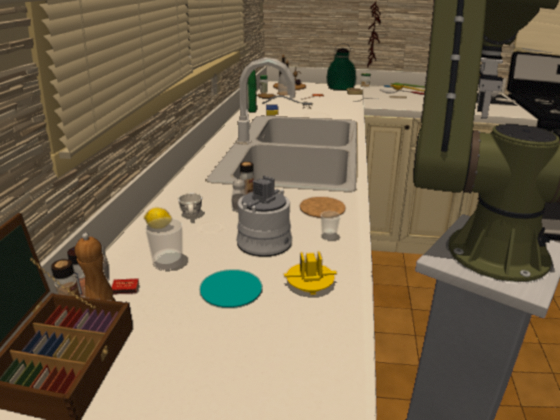

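View pics/side0.png

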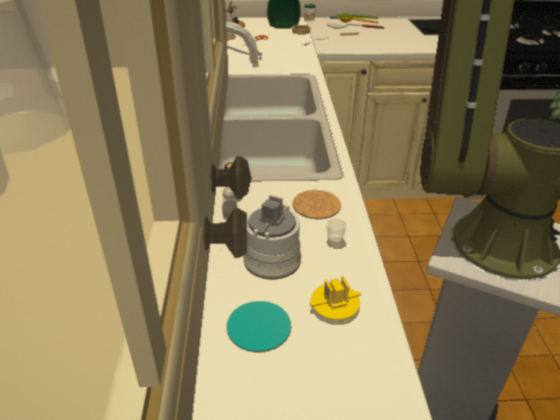

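The scene shows two parts shaped like the lid: grey on the grinder at (263,185) and yellow on the worktop at (310,268). The grey one is meant. There are two mats: cork at (322,207) and teal at (231,288). The cork one is meant. I'll confirm both in one crop.

```bash
python3 - <<'E'
from h import *
c=camera("scene");cv2.imwrite("pics/crop1.png",cv2.resize(c["image"][160:310,190:390,::-1],None,fx=4,fy=4,interpolation=cv2.INTER_CUBIC))
w=camera("wrist");print(np.array(w["T_tool_cam"]).round(3),w["K"])
W=cloud(c).reshape(-1,3)
for z0,z1,x,y,r in((.155,.175,.47,.315,.06),(.004,.012,.479,.054,.09)):
    m=(W[:,2]>z0)&(W[:,2]<z1)&(np.hypot(W[:,0]-x,W[:,1]-y)<r);print(m.sum(),W[m].mean(0).round(3),W[m].min(0).round(3),W[m].max(0).round(3))
E
```

```text
[[ 0.001  0.969  0.246  0.071]
 [ 1.    -0.001  0.     0.   ]
 [ 0.001  0.246 -0.969 -0.18 ]
 [ 0.     0.     0.     1.   ]] [[360.37170133   0.         279.98522065]
 [  0.         360.37170133 207.94150749]
 [  0.           0.           1.        ]]
179 [0.47  0.319 0.162] [0.455 0.294 0.155] [0.49  0.341 0.167]
676 [0.474 0.065 0.008] [ 0.407 -0.021  0.004] [0.536 0.13  0.011]
```

View pics/crop1.png

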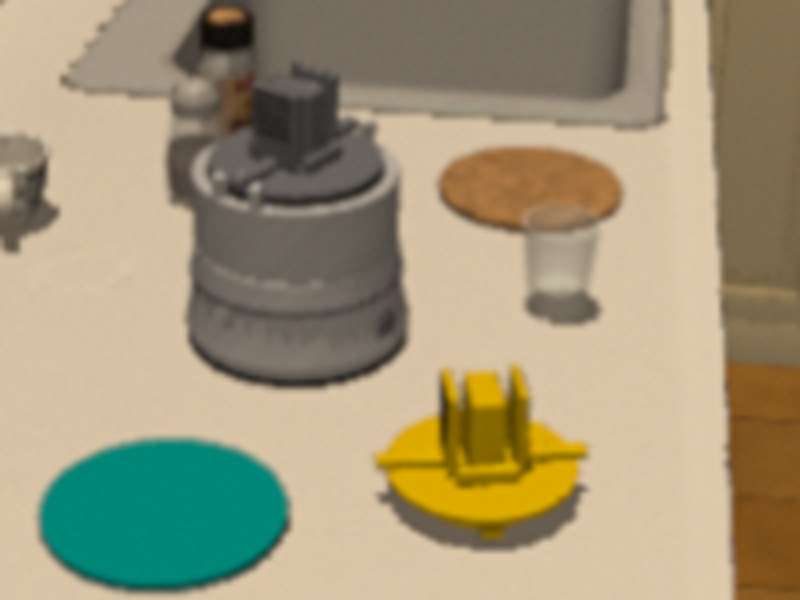

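The crop shows the grey lid on the aluminium grinder at (300,150), with its block and tabs on top. The yellow copy is at (485,450), the cork mat at (530,187) and the teal mat at (165,510). The choice holds, so I'll move above the grinder.

Request:
jog_arm --rows '[[[0.01,-0.01,-0.035],0,0.094],[[0.01,-0.01,-0.035],0,0.094],[[0.023,-0.026,-0.025],0,0.094],[[0.025,-0.028,0],0,0.094],[[0.025,-0.028,0],0,0.094],[[0.025,-0.028,0],0,0.094],[[0.025,-0.028,0],0,0.094],[[0.025,-0.028,0],0,0.094],[[0.025,-0.028,0],0,0.094],[[0.025,-0.028,0],0,0.094],[[0.025,-0.028,0],0,0.094],[[0.025,-0.028,0],0,0.094]]'

```text
time_s: 1.8
ee_pos: [0.3485, -0.1162, 0.3001]
eef_rot: [3.141, -0.001, 0.43]
force: [0.6, -0.1, -0.2]
grip_width: 0.0936
grip_force: 0.0
```

Request:
jog_arm --rows '[[[0.025,-0.028,0],0,0.094],[[0.025,-0.028,0],0,0.094],[[0.025,-0.028,0],0,0.094],[[0.025,-0.028,0],0,0.094],[[0.025,-0.028,0],0,0.094],[[0.025,-0.028,0],0,0.094],[[0.025,-0.028,0],0,0.094],[[0.025,-0.028,0],0,0.094],[[0.025,-0.028,0],0,0.094],[[0.025,-0.028,0],0,0.094],[[0.025,-0.028,0],0,0.094],[[0,0,0],0,0.094]]'

```text
time_s: 2.8
ee_pos: [0.4701, 0.2813, 0.2982]
eef_rot: [-3.141, 0.002, 0.434]
force: [-1.6, -0.5, -0.3]
grip_width: 0.0942
grip_force: 0.0
```

```bash
python3 - <<'E'
from h import *
o=get_obs();c=camera("wrist");save(c,"w1.png")
for r in spot_point("lid_grip",c)[:2]:
    u,v=r["at"][0]*560,r["at"][1]*420;print(r["p"],u,v,at_z(c,u,v,.148,o).round(4))
W=cloud(c,o).reshape(-1,3);W=W[~np.isnan(W[:,0])]
W=W[np.hypot(W[:,0]-.47,W[:,1]-.31)<.1]
print(np.histogram(W[:,2],np.arange(.06,.19,.005)))
for a,b in((.155,.163),(.163,.172),(.108,.121)):
    m=(W[:,2]>a)&(W[:,2]<b)
    if m.sum()>20: print(a,b,m.sum(),W[m].mean(0).round(4),cv2.minAreaRect(W[m][:,:2].astype(np.float32)*1000))
E
```

```text
0.78 145.32 274.386 [0.3386 0.3695 0.148 ]
0.74 248.696 174.09 [0.4752 0.3157 0.148 ]
(array([   6,   69,   16,    0,    3,    5,    4,    6,   13,  590, 1854,
       5431,  894,  339,   30,   33,   34,   41,   35,   43,  838,  453,
          0,    0,    0]), array([0.06 , 0.065, 0.07 , 0.075, 0.08 , 0.085, 0.09 , 0.095, 0.1  ,
       0.105, 0.11 , 0.115, 0.12 , 0.125, 0.13 , 0.135, 0.14 , 0.145,
       0.15 , 0.155, 0.16 , 0.165, 0.17 , 0.175, 0.18 , 0.185]))
0.155 0.163 283 [0.4783 0.3158 0.1615] ((475.7447509765625, 314.3428039550781), (33.3766975402832, 39.925567626953125), 6.27844762802124)
0.163 0.172 1051 [0.4758 0.3161 0.165 ] ((475.6579895019531, 315.966064453125), (32.56181716918945, 42.51197052001953), 2.622025728225708)
0.108 0.121 7868 [0.4791 0.3167 0.1156] ((475.3827209472656, 316.37884521484375), (119.65476989746094, 119.85128021240234), 74.96273803710938)
```

View pics/w1.png

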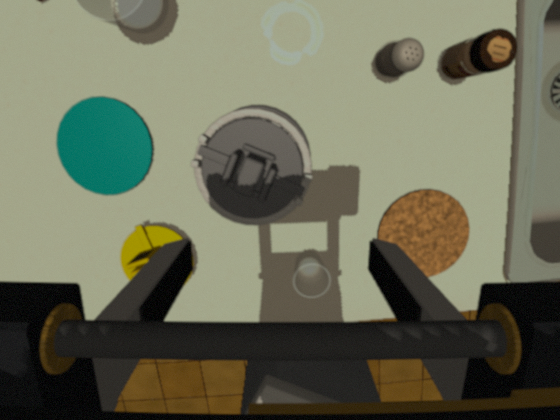

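The wrist view shows the grey lid at (250,168), with its tabs roughly along world y and its axis near (0.476, 0.316). I'll turn to match, centre over it, and measure once more.

Request:
jog_arm --rows '[[[0,0,0],5.55,0.08],[[0,0,0],5.55,0.08],[[0,0,0],5.55,0.07],[[0,0,0],5.55,0.07],[[0.0035,-0.017,0.015],0,0.07],[[0.0035,-0.017,0.02],0,0.07],[[0,0,0],0,0.07],[[0,0,0],0,0.07]]'

```text
time_s: 3.57
ee_pos: [0.475, 0.3102, 0.2645]
eef_rot: [3.141, 0.001, 0.043]
force: [-0.2, -0.2, 0.2]
grip_width: 0.0699
grip_force: 0.0
```

```bash
python3 - <<'E'
from h import *
o=get_obs();c=camera("wrist");save(c,"w2.png")
print(o["ee_pos"],o["eef_rot"],o["force"],o["moment"],o["qpos"])
W=cloud(c,o).reshape(-1,3);W=W[~np.isnan(W[:,0])]
W=W[np.hypot(W[:,0]-.4757,W[:,1]-.316)<.075]
for a,b in((.155,.172),(.163,.172),(.1,.122)):
    m=(W[:,2]>a)&(W[:,2]<b);P=W[m]
    print(a,m.sum(),np.median(P,0).round(4),cv2.minAreaRect(P[:,:2].astype(np.float32)*1000))
m=W[:,2]>.155;P=W[m]
# tab outer faces: fit
best=None
for th in np.radians(np.arange(-8,14,.5)):
    x=P[:,0]*np.cos(th)+P[:,1]*np.sin(th);y=-P[:,0]*np.sin(th)+P[:,1]*np.cos(th)
    q=[np.percentile(x,[1,99]),np.percentile(y,[1,99])]
    s=np.ptp(q[0])+np.ptp(q[1])
    if best is None or s<best[0]: best=(s,np.degrees(th),q,R.from_euler("z",th).as_matrix()[:2,:2]@[q[0].mean(),q[1].mean()])
print(best)
E
```

```text
[0.47498379 0.31020289 0.26451104] [3.14081220e+00 1.20522815e-03 4.32708063e-02] [-0.22522741 -0.24822092  0.19162951] [0.02281036 0.01190215 0.02154541] [ 5.14048908e-01  3.02695441e-01  1.38080434e+00 -1.49811311e-04
  1.45952099e+00  2.04159070e+00]
0.155 1633 [0.4772 0.316  0.164 ] ((476.0115051269531, 315.9879150390625), (33.268882751464844, 42.78961944580078), 2.1060233116149902)
0.163 1289 [0.4764 0.3156 0.1644] ((475.6634216308594, 315.9949645996094), (32.82511520385742, 42.681034088134766), 2.5026586055755615)
0.1 9039 [0.4875 0.3159 0.1173] ((475.33685302734375, 316.0478210449219), (119.46834564208984, 119.0538101196289), 47.924346923828125)
(np.float64(0.15193882844601356), np.float64(2.5), [array([0.48021963, 0.52182241]), array([0.23425508, 0.34459113])], array([0.4879197 , 0.31100187]))
```

View pics/w2.png

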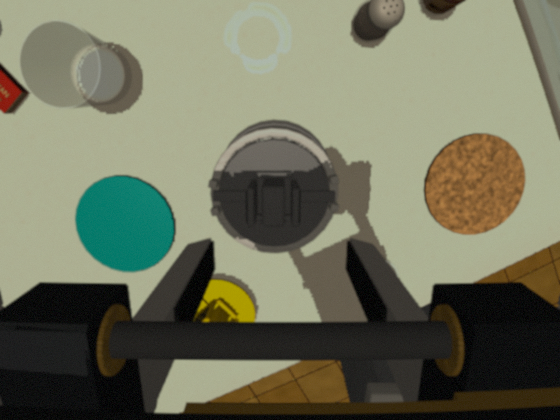

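The wrist picture shows the lid at (273,195), aligned with the fingers, and the cork mat at (475,183). I'll descend.

Request:
jog_arm --rows '[[[0.001,-0.003,0.02],0,0.06],[[0,-0.003,0.025],0,0.06],[[0,0,0.025],0,0.06],[[0,0,0.025],0,0.06],[[0,0,0.02],0,0.06],[[0,0,0.012],0,0.06],[[0,0,0.005],0,0.06],[[0,0,0],0,0.055],[[0,0,0],0,0.05],[[0,0,0],0,0.047]]' --squeeze 14

```text
time_s: 4.45
ee_pos: [0.4766, 0.3173, 0.1344]
eef_rot: [-3.141, -0.002, 0.043]
force: [-0.1, 0.0, 0.6]
grip_width: 0.0486
grip_force: 0.0
```

Request:
jog_arm --rows '[[[0,0,0],0,0.044],[[0,0,0],0,0.041],[[0,0,0],0,0.039],[[0,0,0],0,0.037],[[0,0,0],0,0.035],[[0,0,0],0,0.033],[[0,0,0],0,0.031],[[0,0,0],0,0.031],[[0,0,0],0,0.031]]'

```text
time_s: 5.2
ee_pos: [0.4761, 0.3171, 0.1329]
eef_rot: [-3.141, -0.0, 0.043]
force: [3.2, -1.0, 1.6]
grip_width: 0.0316
grip_force: 14.0
```

```bash
python3 -c "
from station import *
o=get_obs()
for k in('ee_pos','eef_rot','force','moment','grip_width','grip_force'):print(k,o[k])"
```

```text
ee_pos [0.47611833 0.31712077 0.13287955]
eef_rot [-3.14146196e+00 -3.18252177e-04  4.33094199e-02]
force [ 3.20813256 -1.04344709  1.64117937]
moment [-0.05545866 -0.50138819  0.01719036]
grip_width 0.0315976795810988
grip_force 14.006070792675018
```

Tabs are fully in at low lateral force. Now turning anticlockwise, well short of the earliest stop at 28.6°.

Request:
jog_arm --rows '[[[0,0,0],-3,0.031],[[0,0,0],-3,0.031],[[0,0,0],-3,0.031],[[0,0,0],-3,0.031],[[0,0,0],-3,0.031],[[0,0,0],-3,0.031],[[0,0,0],-3,0.031],[[0,0,0],-2,0.031],[[0,0,0],-1,0.031],[[0,0,0],0,0.031]]'

```text
time_s: 6.03
ee_pos: [0.4757, 0.3172, 0.1327]
eef_rot: [-3.141, 0.001, 0.463]
force: [-0.7, -0.5, 2.3]
grip_width: 0.0313
grip_force: 14.0
```

```bash
cat > s.py <<'E'
from station import *
o=get_obs()
for k in('time_s','ee_pos','eef_rot','force','moment','grip_width','grip_force'):print(k,o[k] if k!='ee_pos' else o[k].round(4))
E
python3 s.py
```

```text
time_s 6.0333
ee_pos [0.4757 0.3172 0.1327]
eef_rot [-3.14131224e+00  6.06895951e-04  4.62623444e-01]
force [-0.65022214 -0.47437218  2.26176311]
moment [ 0.08374037  0.16051032 -0.02998655]
grip_width 0.03133236466118355
grip_force 14.008015841245651
```

Request:
jog_arm --rows '[[[0,0,0],-1.5,0.031],[[0,0,0],-1.5,0.031],[[0,0,0],0,0.031]]'

```text
time_s: 6.28
ee_pos: [0.4758, 0.3171, 0.1327]
eef_rot: [-3.141, 0.0, 0.515]
force: [0.4, 0.2, 2.1]
grip_width: 0.0317
grip_force: 14.0
```

```bash
python3 s.py
```

```text
time_s 6.2833
ee_pos [0.4758 0.3171 0.1327]
eef_rot [-3.14143450e+00  3.20541469e-04  5.14712336e-01]
force [0.35818346 0.22869478 2.12507799]
moment [ 0.05987953  0.06307117 -0.06124823]
grip_width 0.03169082703423807
grip_force 14.008453488349915
```

Request:
jog_arm --rows '[[[0,0,0],-1.3,0.031],[[0,0,0],-1.3,0.031],[[0,0,0],0,0.031]]'

```text
time_s: 6.53
ee_pos: [0.476, 0.3171, 0.1328]
eef_rot: [-3.142, 0.0, 0.561]
force: [-0.0, -0.4, 2.6]
grip_width: 0.0312
grip_force: 14.0
```

```bash
python3 s.py | grep -E "eef|mom"
```

```text
eef_rot [-3.14155625e+00  6.18035766e-05  5.61410865e-01]
moment [0.032187   0.08895448 0.01157127]
```

Request:
jog_arm --rows '[[[0,0,0],-1.5,0.031],[[0,0,0],-1.5,0.031]]'

```text
time_s: 6.7
ee_pos: [0.476, 0.3171, 0.1328]
eef_rot: [3.142, -0.0, 0.613]
force: [-0.4, -0.0, 2.0]
grip_width: 0.0318
grip_force: 14.0
```

```bash
python3 s.py | grep -E "eef|mom"
```

```text
eef_rot [ 3.14157730e+00 -3.31849783e-05  6.12898466e-01]
moment [-0.00343495 -0.03291169 -0.07478303]
```

Request:
jog_arm --rows '[[[0,0,0],-1.5,0.031],[[0,0,0],-1.5,0.031]]'

```text
time_s: 6.87
ee_pos: [0.476, 0.3171, 0.1328]
eef_rot: [-3.142, 0.0, 0.665]
force: [-0.3, 0.8, 1.8]
grip_width: 0.0312
grip_force: 14.0
```

```bash
python3 s.py | grep -E "eef|mom"
```

```text
eef_rot [-3.14157640e+00  1.68090519e-05  6.65460607e-01]
moment [ 0.01397473 -0.08304526 -0.07558572]
```

Request:
jog_arm --rows '[[[0,0,0],-1.5,0.031],[[0,0,0],-1.5,0.031]]'

```text
time_s: 7.03
ee_pos: [0.476, 0.3171, 0.1328]
eef_rot: [-3.142, -0.0, 0.718]
force: [-0.2, 0.3, 1.8]
grip_width: 0.0314
grip_force: 14.0
```

```bash
python3 s.py | grep -E "eef|mom"
```

```text
eef_rot [-3.14157752e+00 -3.97239604e-06  7.17855394e-01]
moment [ 0.04743245 -0.01572497 -0.088096  ]
```

Request:
jog_arm --rows '[[[0,0,0],-1.5,0.031],[[0,0,0],-1.5,0.031]]'

```text
time_s: 7.2
ee_pos: [0.476, 0.3171, 0.1328]
eef_rot: [-3.142, 0.0, 0.77]
force: [-0.2, -0.4, 2.4]
grip_width: 0.0315
grip_force: 14.0
```

```bash
python3 s.py | grep -E "eef|mom"
```

```text
eef_rot [-3.14155685e+00  3.83083200e-05  7.70220499e-01]
moment [-0.02887951  0.00715216 -0.10054094]
```

Request:
jog_arm --rows '[[[0,0,0],-1.5,0.031],[[0,0,0],-1.5,0.031]]'

```text
time_s: 7.37
ee_pos: [0.476, 0.3171, 0.1328]
eef_rot: [-3.142, 0.0, 0.823]
force: [-0.1, 0.2, 2.1]
grip_width: 0.0318
grip_force: 14.0
```

```bash
python3 s.py | grep -E "eef|mom"
```

```text
eef_rot [-3.14158803e+00  3.41444557e-05  8.22564851e-01]
moment [-0.019501   -0.03143616 -0.14200968]
```

Request:
jog_arm --rows '[[[0,0,0],-1.3,0.031],[[0,0,0],-1.2,0.031]]'

```text
time_s: 7.53
ee_pos: [0.476, 0.3171, 0.1328]
eef_rot: [-3.142, -0.0, 0.867]
force: [-0.5, 0.3, 2.3]
grip_width: 0.0312
grip_force: 14.0
```

```bash
python3 s.py | grep -E "eef|mom"
```

```text
eef_rot [-3.14156631e+00 -4.57599415e-05  8.66548448e-01]
moment [ 0.05307889 -0.01405108 -0.13823786]
```

Request:
jog_arm --rows '[[[0,0,0],-1.5,0.031],[[0,0,0],-1.5,0.031]]'

```text
time_s: 7.7
ee_pos: [0.4761, 0.317, 0.1328]
eef_rot: [3.141, -0.0, 0.919]
force: [1.5, -0.1, 2.6]
grip_width: 0.0314
grip_force: 14.1
```

```bash
python3 s.py | grep -E "eef|mom"
```

```text
eef_rot [ 3.14143903e+00 -8.88254520e-05  9.19069992e-01]
moment [-0.06052683 -0.17103816 -0.3259106 ]
```

The moment jumps to -0.33 N m. I'll make one small step to confirm the stop.

Request:
jog_arm --rows '[[[0,0,0],-0.7,0.031],[[0,0,0],0,0.031]]'

```text
time_s: 7.87
ee_pos: [0.4761, 0.317, 0.1328]
eef_rot: [3.142, -0.0, 0.93]
force: [0.5, -1.1, 1.5]
grip_width: 0.0315
grip_force: 14.2
```

```bash
python3 s.py | grep -E "eef|mom|force"
```

```text
eef_rot [ 3.14155370e+00 -4.82234616e-05  9.30027588e-01]
force [ 0.51743436 -1.05516096  1.45110921]
moment [-0.1169947  -0.22332975 -0.42197945]
grip_force 14.210120290517807
```

The stop is felt at 0.42 N m. I'll ease back 1° and lift gently.

Request:
jog_arm --rows '[[[0,0,0],1.0,0.031],[[0,0,-0.001],0,0.031],[[0,0,-0.002],0,0.031],[[0,0,-0.002],0,0.031]]'

```text
time_s: 8.2
ee_pos: [0.476, 0.317, 0.1377]
eef_rot: [-3.142, 0.0, 0.912]
force: [2.3, 0.0, -3.1]
grip_width: 0.0314
grip_force: 14.0
```

```bash
python3 s.py
```

```text
time_s 8.2
ee_pos [0.476  0.317  0.1377]
eef_rot [-3.14158813e+00  3.51673855e-04  9.12240153e-01]
force [ 2.33787973  0.04659003 -3.11803375]
moment [-0.0279604  -0.56655921 -0.16330582]
grip_width 0.031389284850277116
grip_force 14.028827548027039
```

The lid lifts freely, with only its weight on the wrist. I'll raise it, turn back and head for the mat.

Request:
jog_arm --rows '[[[0,0,-0.004],0,0.031],[[0,0,-0.008],0,0.031],[[0,0,-0.012],0,0.031],[[0,0,-0.014],0,0.031],[[0,0,-0.016],0,0.031],[[0,0,-0.018],0,0.031],[[0,0,-0.014],2,0.031],[[0,0,-0.006],5,0.031],[[0,0,0],6.2,0.031],[[0,0,0],6.2,0.031],[[0,0,0],6.2,0.031],[[0,0,0],6.2,0.031]]'

```text
time_s: 9.2
ee_pos: [0.4758, 0.3172, 0.2311]
eef_rot: [-3.141, -0.001, 0.353]
force: [-0.7, 0.3, -1.9]
grip_width: 0.0315
grip_force: 14.0
```

Request:
jog_arm --rows '[[[0,0,0],6.2,0.031],[[0,0,0],6.2,0.031],[[0,0.005,0],5.4,0.031],[[0,0.012,0],0,0.031],[[0,0.02,0],0,0.031],[[0,0.025,0],0,0.031],[[0,0.025,0],0,0.031],[[0,0.02,0],0,0.031],[[0,0.015,0],0,0.031],[[0,0.008,0],0,0.031],[[0,0,0],0,0.031],[[0,0,0],0,0.031]]'

```text
time_s: 10.2
ee_pos: [0.4826, 0.1873, 0.2303]
eef_rot: [-3.141, -0.001, 0.048]
force: [0.1, 0.2, -2.1]
grip_width: 0.0312
grip_force: 14.0
```

```bash
python3 s.py; python3 - <<'E'
from h import *
for n in("wrist","scene"):
    o=get_obs();c=camera(n);W=cloud(c,o)
    if n=="wrist": save(c,"w3.png")
    for r in spot_point("mat_top",c)[:3]:
        u,v=r["at"][0]*560,r["at"][1]*420;print(n,round(r["p"],2),int(u),int(v),at_z(c,u,v,.008,o).round(4))
    h=cv2.cvtColor(c["image"],cv2.COLOR_RGB2HSV)
    m=(h[...,0]<18)&(h[...,1]>90)&(abs(W[...,2]-.008)<.006)&(np.hypot(W[...,0]-.475,W[...,1]-.055)<.08)
    P=W[m];(cc,rr)=cv2.minEnclosingCircle(P[:,:2].astype(np.float32)*1000)
    print(m.sum(),P.mean(0).round(4),np.percentile(P,[1,99],axis=0).round(4),cc,rr)
    print(cv2.fitEllipse(cv2.convexHull(P[:,:2].astype(np.float32)*1000)))
E
```

```text
time_s 10.2
ee_pos [0.4826 0.1873 0.2303]
eef_rot [-3.14118201e+00 -5.28607009e-04  4.76859709e-02]
force [ 0.0652517   0.16162049 -2.08757483]
moment [ 0.0065894  -0.04309823  0.04534263]
grip_width 0.03115179602042522
grip_force 13.990170657634735
wrist 0.94 15 235 [0.401  0.5063 0.008 ]
wrist 0.65 387 193 [0.4744 0.0642 0.008 ]
8003 [0.4812 0.0587 0.0088] [[0.4158 0.0054 0.0069]
 [0.5352 0.1189 0.0106]] (474.4641418457031, 65.28802490234375) 64.26116180419922
((474.9089660644531, 65.18000793457031), (126.74116516113281, 127.92312622070312), 144.40457153320312)
scene 0.94 322 202 [0.4826 0.0478 0.008 ]
scene 0.61 230 285 [0.4048 0.504  0.008 ]
677 [0.4747 0.0658 0.0079] [[0.4102 0.004  0.0035]
 [0.5319 0.1281 0.0107]] (472.5966491699219, 65.48036193847656) 66.51872253417969
((471.955322265625, 65.15027618408203), (127.81519317626953, 131.18545532226562), 25.735376358032227)
```

View pics/w3.png

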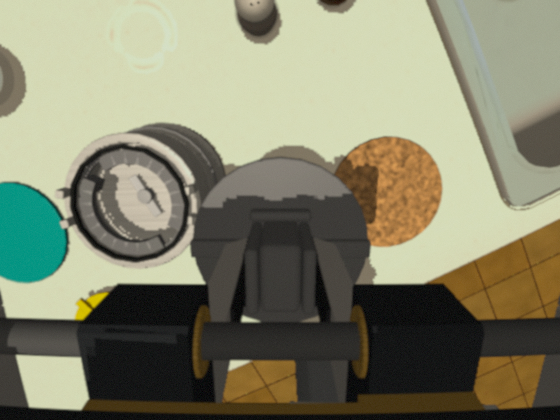

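The wrist picture shows the lid held upright and the cork mat at (388,192), whose fitted centre is (0.4745, 0.065). I'll move over it and lower.

Request:
jog_arm --rows '[[[-0.002,0.012,0],0,0.031],[[-0.002,0.02,0],0,0.031],[[-0.002,0.025,0],0,0.031],[[-0.002,0.025,0],0,0.031],[[-0.002,0.02,0.01],0,0.031],[[-0.002,0.013,0.02],0,0.031],[[-0.002,0.006,0.025],0,0.031],[[0,0,0.025],0,0.031],[[0,0,0.025],0,0.031],[[0,0,0.025],0,0.031],[[0,0,0.015],0,0.031],[[0,0,0],0,0.031]]'

```text
time_s: 11.4
ee_pos: [0.4724, 0.0653, 0.082]
eef_rot: [3.141, 0.005, 0.047]
force: [0.1, 0.0, -2.4]
grip_width: 0.0315
grip_force: 14.0
```

```bash
python3 s.py
```

```text
time_s 11.4
ee_pos [0.4724 0.0653 0.082 ]
eef_rot [3.14142297 0.00517177 0.04728775]
force [ 0.12267411  0.02072817 -2.44493246]
moment [0.00102806 0.12183213 0.02033068]
grip_width 0.03148762505911555
grip_force 13.990574777126312
```

Request:
jog_arm --rows '[[[0.001,0,0.01],0,0.031],[[0,0,0.01],0,0.031],[[0,0,0.007],0,0.031],[[0,0,0.003],0,0.031],[[0,0,0.001],0,0.031],[[0,0,0],0,0.031]]'

```text
time_s: 11.9
ee_pos: [0.4753, 0.0658, 0.0539]
eef_rot: [3.142, -0.0, 0.047]
force: [0.4, -0.1, -1.9]
grip_width: 0.0313
grip_force: 14.0
```

Request:
jog_arm --rows '[[[0,0,0.003],0,0.031],[[0,0,0.002],0,0.031],[[0,0,0.001],0,0.031],[[0,0,0],0,0.031]]'

```text
time_s: 12.23
ee_pos: [0.4751, 0.0658, 0.0476]
eef_rot: [3.142, 0.0, 0.047]
force: [-0.4, 0.4, -2.1]
grip_width: 0.0313
grip_force: 14.0
```

Request:
jog_arm --rows '[[[0,0,0.001],0,0.031],[[0,0,0],0,0.031]]'

```text
time_s: 12.4
ee_pos: [0.4752, 0.0658, 0.0467]
eef_rot: [3.142, 0.0, 0.047]
force: [-0.5, -0.1, -2.6]
grip_width: 0.0312
grip_force: 14.0
```

Request:
jog_arm --rows '[[[0,0,0.0005],0,0.031],[[0,0,0],0,0.031]]'

```text
time_s: 12.57
ee_pos: [0.4752, 0.0658, 0.0463]
eef_rot: [-3.142, 0.0, 0.047]
force: [-0.9, 0.5, -2.7]
grip_width: 0.0315
grip_force: 14.0
```

Request:
jog_arm --rows '[[[0,0,0.001],0,0.031],[[0,0,0],0,0.031]]'

```text
time_s: 12.73
ee_pos: [0.4754, 0.0658, 0.0458]
eef_rot: [3.142, -0.0, 0.047]
force: [-1.9, 0.8, 3.9]
grip_width: 0.0309
grip_force: 14.0
```

Contact: the force went from -2.7 to +3.9 N. I'll release slowly, open and rise.

Request:
jog_arm --rows '[[[0,0,-0.0005],0,0.033],[[0,0,0],0,0.035],[[0,0,0],0,0.037],[[0,0,0],0,0.039],[[0,0,0],0,0.041],[[0,0,0],0,0.044],[[0,0,0],0,0.05],[[0,0,0],0,0.058],[[0,0,0],0,0.062],[[0,0,0],0,0.062],[[0,0,-0.005],0,0.062],[[0,0,-0.01],0,0.062]]'

```text
time_s: 13.73
ee_pos: [0.4747, 0.0657, 0.0606]
eef_rot: [3.142, 0.002, 0.047]
force: [0.9, 0.5, -0.3]
grip_width: 0.062
grip_force: 0.0
```

Request:
jog_arm --rows '[[[0,0,-0.02],0,0.062],[[0,0,-0.025],0,0.062],[[0,0,-0.025],0,0.062],[[0,0,-0.03],0,0.062],[[0,0,-0.03],0,0.062],[[0,0,-0.02],0,0.062],[[0,0,-0.01],0,0.062],[[0,0,0],0,0.062],[[0,0,0],0,0.062]]'

```text
time_s: 14.48
ee_pos: [0.475, 0.0658, 0.2204]
eef_rot: [-3.142, 0.0, 0.047]
force: [0.5, 0.5, -0.2]
grip_width: 0.062
grip_force: 0.0
```

```bash
python3 s.py; python3 - <<'E'
from h import *
o=get_obs();c=camera("wrist");W=cloud(c,o).reshape(-1,3);save(c,"w4.png")
W=W[np.hypot(W[:,0]-.475,W[:,1]-.065)<.09]
for a,b in((.068,.085),(.025,.034),(.004,.012)):
    P=W[(W[:,2]>a)&(W[:,2]<b)];print(a,len(P),np.median(P,0).round(4),cv2.minAreaRect(P[:,:2].astype(np.float32)*1000), cv2.minEnclosingCircle(P[:,:2].astype(np.float32)*1000))
E
```

```text
time_s 14.4833
ee_pos [0.475  0.0658 0.2204]
eef_rot [-3.14156598e+00  1.16490860e-04  4.67795173e-02]
force [ 0.45116703  0.50773372 -0.24381398]
moment [9.42674518e-05 5.08673702e-03 1.19612646e-02]
grip_width 0.06197271091080053
grip_force 0.0
0.068 1233 [0.4756 0.0663 0.0762] ((474.84820556640625, 66.15829467773438), (33.097564697265625, 43.75849533081055), 2.397526741027832) ((474.5923767089844, 66.17127990722656), 25.14227867126465)
0.025 4913 [0.4834 0.0657 0.0298] ((474.19647216796875, 65.73158264160156), (99.72312927246094, 99.82122802734375), 46.92066192626953) ((478.35638427734375, 65.91546630859375), 54.948509216308594)
0.004 3149 [0.5014 0.0602 0.0088] ((474.641845703125, 64.62063598632812), (127.38008117675781, 127.66363525390625), 40.843929290771484) ((476.5320129394531, 74.08538055419922), 73.70466613769531)
```

View pics/w4.png

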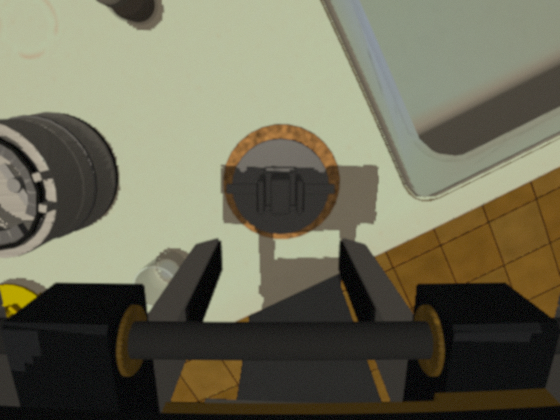

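The lid stands upright on the cork mat at (282,182). It is about 1 mm off the mat's centre, its tabs are sprung out, and the gripper is clear of it.

```bash
python3 -c "
from station import *
print(hand_in())"
```

```text
the job is handed in; nothing more can be done
None
```

The lid is off the grinder and standing upright on the cork mat, about 1 mm from its centre; its stop was felt at about 0.89 rad (0.42 N m), nothing else was touched, and I handed the job in at about 14.5 s.

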